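# Stack the upper tier on the specimen rack

## Robot

A 7-joint arm with a two-finger parallel gripper is mounted at the origin on the work surface. World frame = base frame: x ahead of the robot, y to its left, z up, the work surface at z = 0. Lengths are in m, angles in rad, forces in N, time in s.
With the tool pointing down it reaches from about 0.425 to 0.875 m from the base axis. Payload 8.4 kg.
Tool frame: the origin (TCP) lies midway between the tips of the shut fingers; the grasp point (between the pads) lies 19 mm behind it; z points along the fingers, y is the direction in which the jaws open and shut (so a half turn about z gives the same grasp; the last joint's range is limited). The gripper opens to 87 mm and grips with 3 to 60 N. Pads are 19 mm wide; open, the fingers measure 117 mm over their backs; the gripper's body (75 mm by 190 mm) begins 51 mm behind the grasp point.
Start: joints at [-1.382, 0.333, 0.04, 1.465, -0.013, 1.343, -0.059], TCP at [0.184, 0.623, 0.223] pointing down, gripper open.
Joint ranges: [-2.58, 2.58], [-0.38, 2.09], [-1.3, 1.39], [0.25, 2.4], [-1.5, 4.64], [0.08, 2.09], [-2.65, 2.65]. Speed limits (rad/s): [2.22, 2.22, 2.79, 2.79, 3.14, 3.14, 3.14].

## Interface

Orientations are given as a rotation vector (axis times angle).
In Python, from station import env gives the robot as it stands. Calls block until the motion is done:
- env.reach(position, orientation): joint-space move of the TCP to a pose.
- env.move_linear(position, speed=0.15, ori=None, max_force=None): straight line of the TCP; ori=None keeps the orientation; speed is the mean speed in m/s. With max_force (N) it stops when the force on the tool has changed by that much, and returns True; else False.
- env.movej(angles): joint-space move.
- env.grip(opening, newtons=None): finger opening in m; newtons is the grip in N (None keeps the last); returns when the fingers have stopped.
- env.hold(seconds).
- env.ik(position, orientation): joint angles nearest the present ones, or None.
- env.get_obs(): the state.
- env.camera(name): name is "scene" or "top" or "wrist"; returns the picture (384x512x3 uint8, red, green, blue); there is no depth.
- env.camera_params(name): a dict with "camera_matrix" (3x3 intrinsics, pixels), "dist_coeffs" ([k1, k2, p1, p2, k3] as OpenCV has them; the pictures are not rectified), "eye" and "rotation" of the camera in the world. Camera axes: x right, y up, looking along -z (the intrinsics and any distortion apply to the point x, -y, -z); pixel columns grow to the right and rows downward; lengths in m; the calibration is good to about 2 mm. A picture is of the moment at which its call begins: read the wrist's pose just before it. camera_params takes no time and is no camera call; for the wrist camera it gives the pose at the moment of the call.
A pose or a line that the arm cannot do raises env.PlanningError and nothing moves.
- env.finish_job(): hands the job in, once; it reports no verdict.
The state is a dict: "clock": time; "q": joint angles; "qvel": joint speeds; "joint_efforts": joint torques, N m; "eef_pos": TCP position; "eef_rot": TCP orientation; "contact_force": force on the tool from outside, world axes, zero at the start; "torque": the same for the moment, N m; "width": finger opening in m.
Only numpy, scipy, OpenCV 4.12 (cv2) and the standard library are available. Lean on these libraries where they do the work, as an engineer would, in place of code of your own. Each camera call takes 0.05 s, during which the arm holds its last target.

## Task

Stack the specimen rack: take the oblong blue tier by its grey handle and set it on the white base frame, lowering it until its four corner posts are down in the four blue corner cups before you let go, so that it ends up standing level with every post on the bottom of its cup. The square yellow tier belongs to another rack: leave it where it stands.

Things in the scene. Friction and masses are not known exactly. Their poses are not given: they have to be found in the camera images.
- tier_grip (a point): Middle of the grey handle bar (112 x 16 x 16 mm, along x; uprights 51 mm either side) of the loose oblong blue tier, standing on the bench. Pinch the bar across y from above. Slatted deck 136 (x) x 106 mm, its top 40 mm below this point; four 12 mm posts at x +-60, y +-45 mm, feet 110 mm below this point. z up. Up to 0.45 kg.
- frame: White base frame, fixed: plate 172 (x) x 142 x 12 mm, a flared square blue cup at each corner, centres at x +-60, y +-45 mm. Cups 38 mm wide inside at the mouth, 44 mm above the bench, narrowing to 24 mm at the floor, 12 mm above it. Origin: centre of plate's underside, z up. Tier home: its handle point 122 mm above the origin, long sides parallel; a half turn fits too. Dishes between are clear.
- spare_grip (a point): Middle of the handle bar of the square yellow tier, a bystander that does not fit; 110 mm above the bench (its top 118 mm), deck 100 mm square, posts at +-42 mm. Leave it alone. A sink strainer (robot side), an amber jar and a glass beaker (far side), all under 125 mm tall, stand near by.
Not all that is in view belongs to the job. Of the things shaped like the frame, the white one is meant. There is more than one size of the part that bears tier_grip; the job needs the larger.

How it is judged:
On the way:
1. the blue tier's posts have been lowered well into the cups (feet within 24 mm of the cup floors) while the gripper still holds it (horizontal distance between tier_grip and frame below 0.016 m and z of tier_grip in the frame of frame between 0.11 and 0.146 m and angle between the x axis of tier_grip and the x axis of frame, either way round below 0.21 rad and angle between tier_grip's own z axis and vertical below 0.12 rad and contact force between the fingers and tier above 1 N), for 0.1 s.
At the end, for the whole second after the job is handed in: Blue tier released, at rest, posts at the cup floors: handle point within 16 mm of the frame centre in plan and 116 to 128 mm above its origin, long sides parallel within 12 degrees (either way round), level within 7 degrees; yellow tier within 30 mm of its start (horizontal distance between tier_grip and frame below 0.016 m and z of tier_grip in the frame of frame between 0.116 and 0.128 m and angle between the x axis of tier_grip and the x axis of frame, either way round below 0.21 rad and angle between tier_grip's own z axis and vertical below 0.12 rad and linear speed of tier below 0.02 m/s and contact force between the fingers and tier below 0.1 N and distance of spare_grip from where it was at the start of the episode below 0.03 m); the robot touches nothing.
It fails at once if the yellow tier is moved more than 30 mm or tipped (distance of spare_grip from where it was at the start of the episode above 0.03 m or angle between spare_grip's own z axis and vertical above 0.3 rad).
It also fails if it takes over 38 s, if anything falls off the work surface, if the arm or the gripper's body presses on something with over 40 N, if the wrist force passes 120 N, or if a joint passes its speed limit or range.

## Working session

There is one attempt and no reset: what is moved stays moved. The work goes in short steps, each a Python script; the robot and the scene stay as the last script left them, time stands still between calls to the robot, and variables do not carry over. Pictures are saved under pics/ and viewed, and the job is handed in when it is done.

```bash
ls; mkdir -p pics; python3 - <<'E'
from station import env
import cv2
print(env.get_obs())
for n in ("scene","top","wrist"):
    p=env.camera_params(n); print(n,p)
    im=env.camera(n); cv2.imwrite(f"pics/{n}0.png",im[:,:,::-1])
E
```

```text
pics
{'clock': 0.0, 'q': array([-1.38219977,  0.33389742,  0.03986775,  1.46628307, -0.01340765,
        1.34330022, -0.05850894]), 'qvel': array([ 0.00031599, -0.00134839, -0.00092927, -0.00249831,  0.00077914,
       -0.00126937,  0.00175712]), 'joint_efforts': array([ 4.41866841e-04, -6.56347919e+01,  1.33541834e+00, -4.03811717e+01,
       -5.98153006e-02,  4.47965960e-02,  1.60243994e-04]), 'eef_pos': array([0.18438348, 0.6228031 , 0.22166213]), 'eef_rot': array([-4.50526757e-01, -3.10898508e+00,  2.53933306e-03]), 'contact_force': array([-0.48248266,  0.13384714,  0.12907711]), 'torque': array([ 0.0379893 , -0.02397827,  0.01152734]), 'width': 0.08680221544004219}
scene {'camera_matrix': array([[454.86189186,   0.        , 261.21250331],
       [  0.        , 454.86189186, 194.67543542],
       [  0.        ,   0.        ,   1.        ]]), 'dist_coeffs': array([-0.15702047,  0.        ,  0.        ,  0.        ,  0.        ]), 'eye': array([1.27316321, 0.64505141, 0.94826149]), 'rotation': array([0.44435348, 1.00589518, 2.16750469])}
top {'camera_matrix': array([[352.82845762,   0.        , 250.27214229],
       [  0.        , 352.82845762, 198.21928487],
       [  0.        ,   0.        ,   1.        ]]), 'dist_coeffs': array([-0.10895647,  0.        ,  0.        ,  0.        ,  0.        ]), 'eye': array([ 0.43362063, -0.03313266,  1.02093118]), 'rotation': array([ 0.10540656, -0.11581189, -1.55758004])}
wrist {'camera_matrix': array([[269.79019956,   0.        , 254.21593953],
       [  0.        , 269.79019956, 193.30142105],
       [  0.        ,   0.        ,   1.        ]]), 'dist_coeffs': array([-0.00561834,  0.        ,  0.        ,  0.        ,  0.        ]), 'eye': array([0.11303863, 0.64433885, 0.3841387 ]), 'rotation': array([-0.24124471, -0.1785381 ,  1.27428444])}
```

View pics/scene0.png

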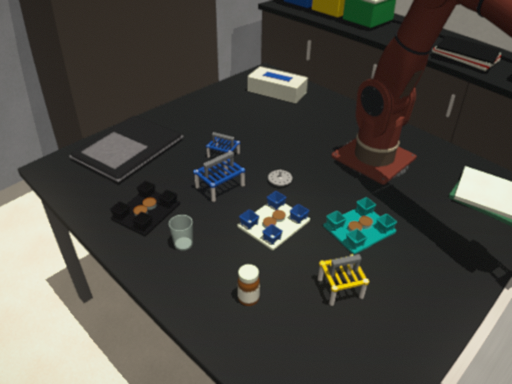

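View pics/top0.png

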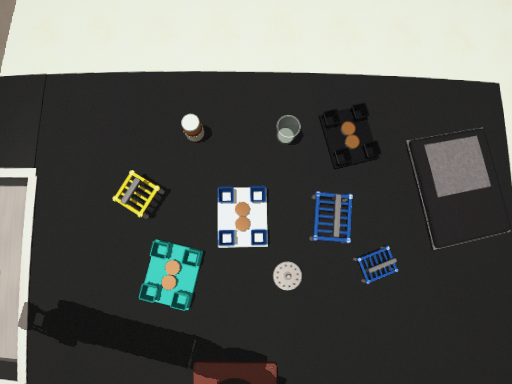

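View pics/wrist0.png

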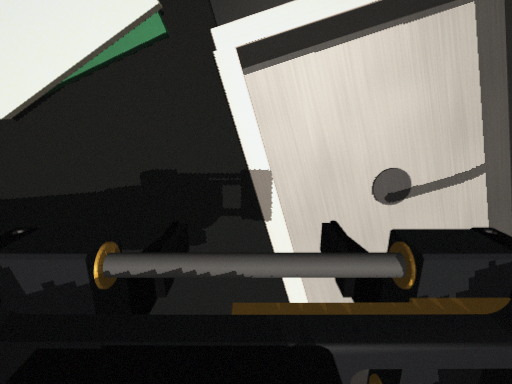

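The larger blue tier is at top (333,217), its grey bar at (337,215). The white frame is at (242,217), with cups near (226,195), (258,194), (227,238) and (259,237). The yellow tier is at (136,193). The smaller blue tier at (378,265) is a decoy.

```bash
cat > h.py <<'E'
import numpy as np, cv2
from scipy.spatial.transform import Rotation as R
def ray(P,uv):
    uv=np.asarray(uv,float).reshape(-1,1,2)
    n=cv2.undistortPoints(uv,P["camera_matrix"],P["dist_coeffs"]).reshape(-1,2)
    d=np.c_[n[:,0],-n[:,1],-np.ones(len(n))]
    r=P["rotation"]; Rm=R.from_rotvec(r).as_matrix() if np.shape(r)==(3,) else np.array(r)
    return np.array(P["eye"]),d@Rm.T
def onplane(P,uv,z):
    e,d=ray(P,uv); return e+d*((z-e[2])/d[:,2])[:,None]
def two(P1,a,P2,b):
    e1,d1=ray(P1,a);e2,d2=ray(P2,b);d1=d1[0]/np.linalg.norm(d1[0]);d2=d2[0]/np.linalg.norm(d2[0])
    t=np.linalg.lstsq(np.c_[d1,-d2],e2-e1,rcond=None)[0]
    p,q=e1+t[0]*d1,e2+t[1]*d2; return (p+q)/2,np.linalg.norm(p-q)
E
python3 - <<'E'
from station import env
from h import *
t=cv2.imread("pics/top0.png");s=cv2.imread("pics/scene0.png")
def big(im,box,name):
    x0,x1,y0,y1=box; c=cv2.resize(im[y0:y1,x0:x1],None,fx=6,fy=6,interpolation=cv2.INTER_CUBIC); cv2.imwrite(name,c)
big(t,(205,365,180,255),"/tmp/x.png")
a=t[180:255,205:275];b=t[180:255,300:370];c=s[135:205,185:255];d=s[185:255,235:315][:70,:]
f=lambda x:cv2.resize(x,(400,300) if 0 else None,fx=4.2,fy=4.2,interpolation=cv2.INTER_NEAREST)
H=300
A=[cv2.resize(x,(390,295),interpolation=cv2.INTER_NEAREST) for x in(a,b,c,d)]
cv2.imwrite("pics/zoom.png",np.vstack([np.hstack(A[:2]),np.hstack(A[2:])]))
P=env.camera_params("top")
hsv=cv2.cvtColor(t,cv2.COLOR_BGR2HSV)
def roi(m,x0,x1,y0,y1):
    o=np.zeros_like(m);o[y0:y1,x0:x1]=m[y0:y1,x0:x1];return o
g=roi(((hsv[...,1]<60)&(hsv[...,2]>70)&(hsv[...,2]<190)).astype(np.uint8),328,346,185,246)
n,l,st,ce=cv2.connectedComponentsWithStats(g);i=1+np.argmax(st[1:,4]);print(st[i],ce[i])
pts=np.argwhere(l==i)[:,::-1].astype(np.float32)
W=onplane(P,pts,.118)[:,:2].astype(np.float32);r=cv2.minAreaRect(W);print("bar",r,W.mean(0))
# frame plate+cups silhouette
m=roi((hsv[...,2]>70).astype(np.uint8),205,280,178,255)
bl=roi(((hsv[...,0]>100)&(hsv[...,0]<130)&(hsv[...,1]>120)&(hsv[...,2]>40)).astype(np.uint8),205,280,178,255)
n,l,st,ce=cv2.connectedComponentsWithStats(bl)
for i in range(1,n):
    if st[i,4]>60:print("cup",st[i],ce[i],onplane(P,[st[i,:2]+(st[i,2:4]-1)/2],.044))
w=roi(((hsv[...,2]>150)&(hsv[...,1]<60)).astype(np.uint8),205,280,178,255)
pts=np.argwhere(w)[:,::-1];W=onplane(P,pts,.012)[:,:2].astype(np.float32);print("plate",cv2.minAreaRect(W))
E
```

```text
[333 194   8  44 251] [336.96812749 215.43027888]
bar ((0.520017147064209, -0.26338857412338257), (0.015731174498796463, 0.11218659579753876), 85.69404602050781) [ 0.5194436 -0.2634851]
cup [217 186  17  17 176] [224.84659091 192.71022727] [[0.58353992 0.03198062 0.044     ]]
cup [250 186  16  16 167] [257.91616766 192.56287425] [[ 0.58595372 -0.05906112  0.044     ]]
cup [219 230  15  15 129] [225.79069767 236.6124031 ] [[0.46364553 0.02692109 0.044     ]]
cup [251 230  16  15 147] [258.84353741 236.68707483] [[ 0.4646     -0.06269456  0.044     ]]
plate ((0.5234213471412659, -0.016141965985298157), (0.17174260318279266, 0.13929566740989685), 1.5989723205566406)
```

View pics/zoom.png

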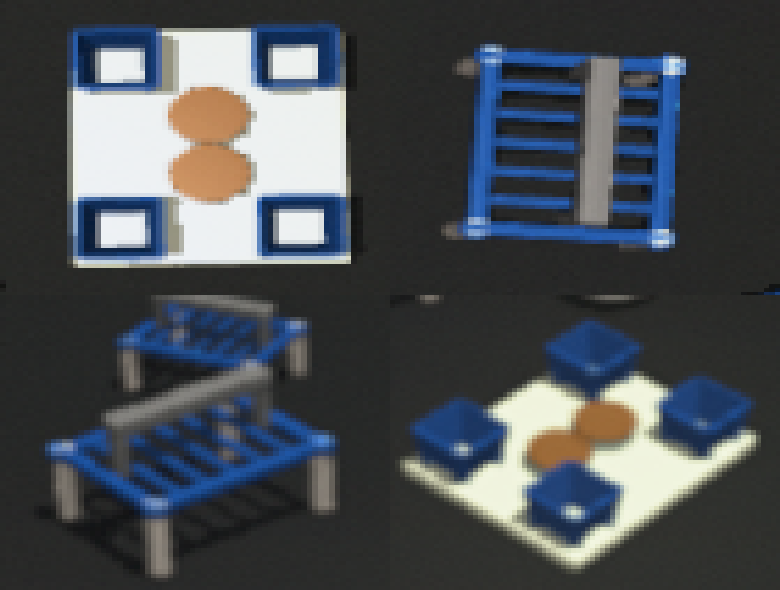

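Bar measures 112 x 15.7 mm, plate 172 x 139 and cup pitch 120 x 90.5, all as given. Tier grip is at (0.520, -0.2635) with yaw -4.3°. The frame is at (0.524, -0.016) with yaw 1.7°. Next I move above the bar and check with the wrist camera.

```bash
cat >> h.py <<'E'
def down(yaw,flip): return (R.from_euler('z',yaw+(np.pi if flip else 0))*R.from_euler('x',np.pi)).as_rotvec()
BAR=np.array([.520,-.2634]);BY=np.radians(-4.3);FR=np.array([.524,-.016]);FY=np.radians(1.7)
E
python3 - <<'E'
from station import env
from h import *
q0=env.get_obs()["q"]
for f in (0,1):
    a=[env.ik([*BAR,.26],down(BY,f)),env.ik([*FR,.26],down(FY,f))]
    print(f,[None if x is None else x.round(2) for x in a])
f=min((0,1),key=lambda f:np.abs(env.ik([*BAR,.26],down(BY,f))-q0).max())
print("flip",f)
env.move_linear([.184,.623,.30],speed=.2)
env.reach([*BAR,.26],down(BY,f))
o=env.get_obs();print(o["clock"],o["eef_pos"],o["contact_force"])
P=env.camera_params("wrist");im=env.camera("wrist");cv2.imwrite("pics/w1.png",im[:,:,::-1])
print(P["eye"])
def proj(p):
    Rm=R.from_rotvec(P["rotation"]).as_matrix();c=Rm.T@(np.array(p)-P["eye"]);c=c*[1,-1,-1]
    return cv2.projectPoints(c.reshape(1,3),np.zeros(3),np.zeros(3),P["camera_matrix"],P["dist_coeffs"])[0].ravel()
u=np.array([np.cos(BY),np.sin(BY)])
for k in(-.056,0,.056):print("expect bar top",proj([*(BAR+k*u),.118]))
E
```

```text
0 [array([-0.56,  0.34,  1.2 ,  1.62, -0.32,  1.41, -0.97]), array([-0.88,  0.05,  0.87,  1.75, -0.04,  1.37, -1.55])]
1 [array([-0.63,  0.45,  1.38,  1.62, -0.44,  1.44,  2.29]), array([-0.87,  0.05,  0.86,  1.75, -0.04,  1.37,  1.59])]
flip 0
4.0 [ 0.52050816 -0.26255968  0.25990871] [ 0.14980518 -0.29912155  0.62541398]
[ 0.5974821  -0.26844782  0.422306  ]
expect bar top [254.76949195 229.40640861]
expect bar top [254.87775468 184.94965575]
expect bar top [254.99702453 135.87960671]
```

View pics/w1.png

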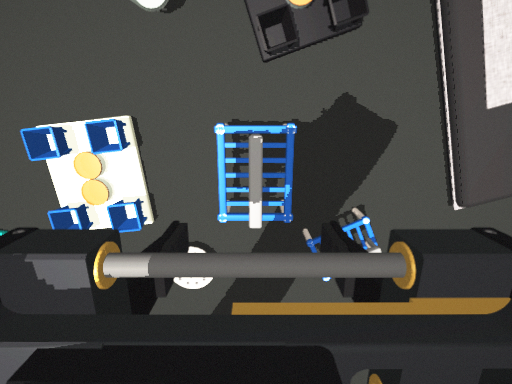

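The bar in the wrist view runs (256,136)–(255,228), and the predicted line was (255,136)–(255,229), so the measurement agrees within about 1 mm. I'll grasp and lift now.

```bash
python3 - <<'E'
from station import env
from h import *
b=env.move_linear([*BAR,.092],speed=.12,max_force=12)
o=env.get_obs();print(b,o["eef_pos"],o["contact_force"])
env.grip(.0,30);o=env.get_obs();print(o["width"],o["contact_force"])
env.move_linear([*BAR,.115],speed=.06)
env.move_linear([*BAR,.195],speed=.12)
o=env.get_obs();print(o["clock"],o["eef_pos"],o["width"],o["contact_force"],o["torque"])
env.move_linear([*FR,.195],speed=.13,ori=down(FY,0))
env.hold(.3)
o=env.get_obs();print(o["clock"],o["eef_pos"],R.from_rotvec(o["eef_rot"]).as_euler('xyz',degrees=True),o["width"],o["contact_force"],o["torque"])
for n in("top","scene","wrist"):cv2.imwrite(f"pics/{n}2.png",env.camera(n)[:,:,::-1])
E
```

```text
False [ 0.52041303 -0.26360974  0.09266133] [0.05406428 0.23823675 0.68456367]
0.015598908992149241 [ 0.33133232 -0.43695731 -0.70590097]
8.0917 [ 0.51964468 -0.26303106  0.19423282] 0.01563279992713003 [-0.28857607  0.28132879 -3.03353224] [0.00791409 0.13818303 0.01116744]
10.4417 [ 0.52401773 -0.0161933   0.19501544] [ 1.79998749e+02 -2.88056643e-03  1.68047859e+00] 0.01588695989290117 [ 0.19607864  0.61475107 -3.02565237] [-0.06176665  0.1981386  -0.00936535]
```

```bash
python3 - <<'E'
import cv2,numpy as np
s=cv2.imread("pics/scene2.png");t=cv2.imread("pics/top2.png")
z=lambda x:cv2.resize(x,(395,590))
cv2.imwrite("pics/z2.png",np.hstack([cv2.resize(s[80:280,180:340],(395,494)),cv2.resize(t[150:280,190:294],(395,494))]))
E
```

```text
(no output)
```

View pics/z2.png

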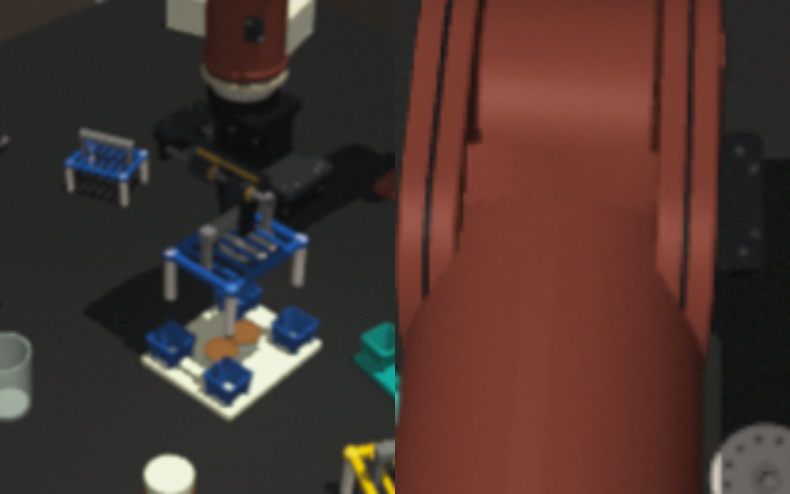

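View pics/wrist2.png

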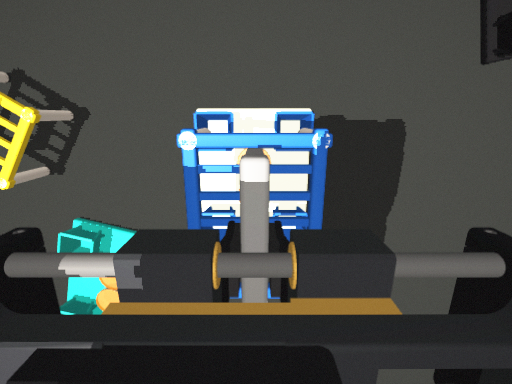

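The tier is held above the frame in the scene view, with its posts over the four cups. Deck corners are at zoom (170,257), (230,288) and (303,240). I'll check its tilt and offset from those corners.

```bash
python3 - <<'E'
from station import env
from h import *
P=env.camera_params("scene")
Rm=R.from_rotvec(P["rotation"]).as_matrix()
def proj(p):
    c=(np.atleast_2d(p)-P["eye"])@Rm*[1,-1,-1]
    return cv2.projectPoints(c,np.zeros(3),np.zeros(3),P["camera_matrix"],P["dist_coeffs"])[0].reshape(-1,2)
c,s=np.cos(FY),np.sin(FY)
L=[]
for x,y in((.06,-.045),(.06,.045),(-.06,.045)):
    for z in(.174,.104):L.append([FR[0]+c*x-s*y,FR[1]+s*x+c*y,z])
px=proj(L)
im=cv2.imread("pics/scene2.png")[130:240,230:330]
im=cv2.resize(im,None,fx=5,fy=5,interpolation=cv2.INTER_CUBIC)
for p in px:
    q=((p-[230,130]+.5)*5).astype(int);cv2.drawMarker(im,tuple(int(v) for v in q),(0,0,255),0,12,1)
cv2.imwrite("pics/z3.png",im);print(px.round(1))
E
```

```text
[[248.3 181.7]
 [248.3 201. ]
 [272.8 196.2]
 [271.9 215.7]
 [301.1 176.4]
 [299.4 195.5]]
```

View pics/z3.png

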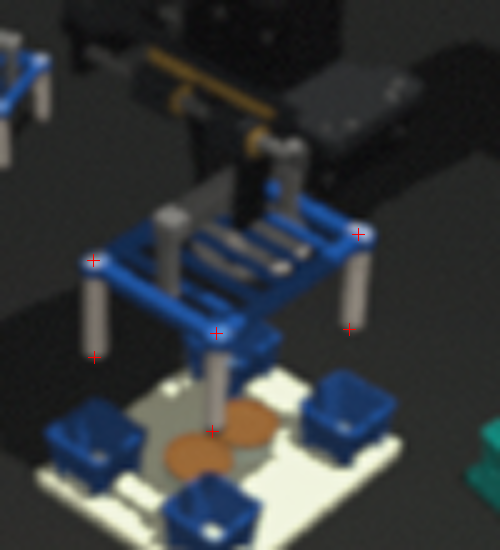

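The level-tier prediction lands on all three visible posts, top and foot, to about 1 px. The tier is level and centred, so I'll lower it with a force guard.

```bash
python3 - <<'E'
from station import env
from h import *
env.move_linear([*FR,.150],speed=.1)
b=env.move_linear([*FR,.1035],speed=.04,max_force=8)
env.hold(.3)
o=env.get_obs();print(b,o["clock"],o["eef_pos"],o["contact_force"],o["torque"],o["width"])
cv2.imwrite("pics/scene4.png",env.camera("scene")[:,:,::-1])
im=cv2.imread("pics/scene4.png")[140:260,220:340];cv2.imwrite("pics/z4.png",cv2.resize(im,None,fx=4.5,fy=4.5,interpolation=cv2.INTER_CUBIC))
E
```

```text
True 12.6 [ 0.52373661 -0.0161614   0.10385126] [-0.56930038 -0.3010363   4.4616145 ] [-0.01236011  0.35169306  0.03472055] 0.015310503071338967
```

View pics/z4.png

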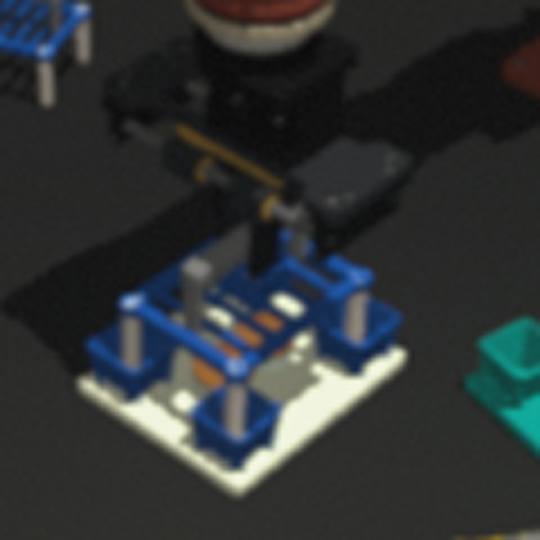

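The three visible posts are down in their cups. Contact came at TCP z 0.104, where the floors should be. I'll release and back off straight up.

```bash
python3 - <<'E'
from station import env
from h import *
env.grip(.06);env.hold(.2)
o=env.get_obs();p=o["eef_pos"];print(o["width"],o["contact_force"])
env.move_linear([p[0],p[1],.26],speed=.12)
env.reach([.45,-.33,.32],down(FY,0))
print(env.get_obs()["clock"])
P=env.camera_params("top")
for n in("top","scene"):cv2.imwrite(f"pics/{n}5.png",env.camera(n)[:,:,::-1])
t=cv2.imread("pics/top5.png");s=cv2.imread("pics/scene5.png")
f=lambda x:cv2.resize(x,(395,395),interpolation=cv2.INTER_CUBIC)
cv2.imwrite("pics/z5.png",np.hstack([f(t[165:265,195:295]),f(s[140:260,220:340])]))
hsv=cv2.cvtColor(t,cv2.COLOR_BGR2HSV)
g=((hsv[...,1]<60)&(hsv[...,2]>70)&(hsv[...,2]<190)).astype(np.uint8);o=np.zeros_like(g);o[185:245,225:260]=g[185:245,225:260]
n,l,st,ce=cv2.connectedComponentsWithStats(o);i=1+np.argmax(st[1:,4])
W=onplane(P,np.argwhere(l==i)[:,::-1],.130)[:,:2].astype(np.float32);print(st[i],cv2.minAreaRect(W))
for k in(0,5):
    h=cv2.cvtColor(cv2.imread(f"pics/top{k}.png"),cv2.COLOR_BGR2HSV);m=(h[...,0]>20)&(h[...,0]<35)&(h[...,1]>150)&(h[...,2]>100);m[:,200:]=0;print("yellow px",np.argwhere(m).mean(0)[::-1])
E
```

```text
0.06000377884559659 [0.34538609 0.44446215 0.80956456]
16.5417
[227 189  30  46 558] ((0.5263219475746155, -0.01638343185186386), (0.1147574707865715, 0.073826864361763), 0.4434030055999756)
yellow px [136.29411765 193.83737024]
yellow px [136.33333333 193.796875  ]
```

View pics/z5.png

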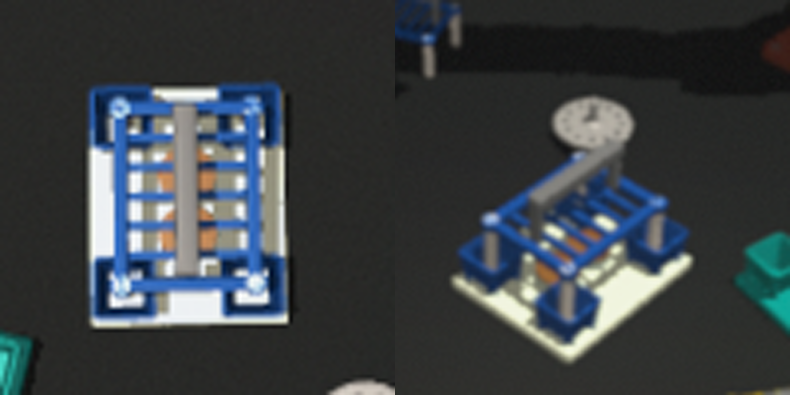

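All four posts are in their cups. The bar mask merged with the plate's shadow (74 mm wide), so that number doesn't count. I'll recheck position and level using the deck corners across the two views.

```bash
python3 - <<'E'
from station import env
from h import *
T=env.camera_params("top");S=env.camera_params("scene")
t=lambda u,v:(195+u*100/395-.4,165+v*100/395-.4); s=lambda u,v:(220+(u-395)*120/395-.35,140+v*120/395-.35)
print("bar ends",onplane(T,[t(186,104),t(186,275)],.130), onplane(T,[t(186,189.5)],.130))
for n,a,b in(("far right",(253,107),(490,219)),("far left",(120,107),(568,268)),("near left",(121,285),(659,202)),("near right",(256,283),(578,157))):
    print(n,*two(T,t(*a),S,s(*b)))
E
```

```text
bar ends [[ 0.578753   -0.01628536  0.13      ]
 [ 0.46841939 -0.01772856  0.13      ]] [[ 0.52315335 -0.01702158  0.13      ]]
far right [ 0.5843597  -0.06052411  0.08304583] 0.0014667657203916954
far left [0.58271144 0.03066485 0.08408001] 0.0030363694188097682
near left [0.46195373 0.02797587 0.08303862] 0.003604963746161095
near right [ 0.46564515 -0.06424145  0.08332727] 0.0008782507873705327
```

```bash
python3 - <<'E'
from station import env
print(env.get_obs()["clock"],env.get_obs()["contact_force"],env.finish_job())
E
```

```text
the job is handed in; nothing more can be done
16.6417 [-0.01441691  0.63878694 -0.06427017] None
```

The larger blue tier is stacked on the white base frame, and I handed the job in at 16.6 s of the 38 s allowed. I took it by its handle and carried it over level. I lowered it until contact at TCP z 0.104, where the cup floors should be, with the gripper still holding it. Then I released it and backed clear.

**Last checks, from the top and scene views:**
- **Position:** the deck corners centre on about (0.524, -0.017), within 1–2 mm of the frame centre at (0.524, -0.016). The long sides are parallel to within about 1°.
- **Level and height:** all four deck corners are at z 0.083–0.084 against an expected 0.082. That makes the tier level, with every post at its cup floor within the calibration error.
- **Yellow tier:** its image position changed by less than 0.1 px, so it has not moved.

**A check that failed:** the automatic bar measurement after release merged with the plate's shadow and gave a 74 mm wide bar. I discarded it and used bar and corner points read by hand instead. For two of those corners the rays from the two views missed each other by 3–4 mm.

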